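# Set the classroom bell timer for the corn

## Robot

A 6-joint arm with a two-finger parallel gripper is mounted at the origin on the work surface. World frame = base frame: x ahead of the robot, y to its left, z up, the work surface at z = 0. Lengths are in m, angles in rad, forces in N, time in s.
With the tool pointing down it reaches from about 0.25 to 0.775 m from the base axis. Payload 4 kg.
Tool frame: the origin (TCP) lies midway between the tips of the shut fingers; the grasp point (between the pads) lies 19 mm behind it (robot.tcp_to_grasp is the distance from the TCP to the grasp point, in m); x points along the fingers, y is the direction in which the jaws open and shut, and the axes are right-handed (so a half turn about x gives the same grasp; the last joint's range is limited). The gripper opens to 94 mm and grips with 3 to 60 N. Pads are 16 mm wide; open, the fingers measure 119 mm over their backs; the gripper's body (75 mm by 177 mm) begins 78 mm behind the grasp point.
Start: joints at [1.17, 0.087, 1.371, -0, 1.684, -0.103], TCP at [0.161, 0.526, 0.206] pointing down, gripper open.
Joint ranges: [-3.1, 3.1], [-0.76, 2.03], [0.27, 2.55], [-1.08, 4.22], [0.17, 2.65], [-2.57, 2.57]. Speed limits (rad/s): [2.79, 2.79, 3.14, 3.14, 3.14, 3.14].

## Interface

Orientations are given as [roll, pitch, yaw] about the fixed x, y, z axes, in that order (R = Rz(yaw) Ry(pitch) Rx(roll)).
In Python, from bench import robot gives the robot as it stands.
- The arm moves only by the tool send_rows, never from a script. Its argument "increments" is a list of rows, each a list of 5 numbers: the opening, from -1 (shut) to 1 (fully open), so that 0 is half open, then the shift along the tool's x, y, z in m, then the turn about the tool's x in rad. In form: [[hand, tx, ty, tz, roll], ...]. A call has 1 to 5 rows; each row is the pose to reach, as a shift and turn from the pose commanded when the call began, along the tool's axes at that moment; what a row does not reach only later rows make up. A row lasts 1/12 s, in which the tool goes at most 41.7 mm and 7.16 degrees, less where a joint would pass 70% of its speed; a pose out of reach is approached as far as the arm can. A call with a gripper value outside its range is refused whole. The fingers move at their own pace and stop on an object; the grip force is fixed at half the most. Time passes only in rows, so rows that repeat a pose let the fingers close. It gives the time, the measured TCP pose, the force and the opening at its end, in the units of the state.
- robot.get_obs(): the state, without advancing time (a new reading comes with each control period).
- robot.snapshot(name): name is "scene" or "top"; returns a dict with "image" (420x560x3 uint8, red, green, blue), "intrinsics" (3x3 intrinsics, pixels), "world_from_camera" (4x4, takes a point from camera to world coordinates). Camera axes: x right, y down, z forward; pixel columns grow to the right and rows downward; lengths in m; the calibration is good to about 2 mm. A picture is of the moment at which its call begins. There is no depth.
- robot.close_job(): hands the job in, once; it reports no verdict.
The state is a dict: "time": time; "joint_positions": joint angles; "qvel": joint speeds; "joint_torque": joint torques, N m; "tool_pos": TCP position; "ee_rot": TCP orientation; "wrist_force": force on the tool from outside, world axes, zero at the start; "wrist_torque": the same for the moment, N m; "width": finger opening in m.
Only numpy, scipy, OpenCV 4.12 (cv2) and the standard library are available. Lean on these libraries where they do the work, as an engineer would, in place of code of your own. Each camera call takes 0.05 s, during which the arm holds its last target.

## Task

The class's corn steams for 20 minutes: twist the dial of the bell timer clockwise past its 30-minute top mark to wind the bell, then turn it back down to 20 minutes and let go. The light timer skids and swivels on its feet when its stiff dial is twisted, so press the floating dial down until you feel it seat and bear down gently while you twist to keep the timer standing where it is, but do not lean on it hard. Leave the corn, bowl and mug alone.

Things in the scene. Friction and masses are not known exactly. Their poses are not given: they have to be found in the camera images.
- dial (a joint): The timer's dial, in rad: 0 at the 0 mark, grows clockwise seen from above, 0.09 per minute: the 30-minute top mark is at 2.70, 20 minutes at 1.80, a hard stop at 3.10. It stays where it is left; it starts between 3 and 10 minutes. Winding up is stiff (0.1 N m, growing to 0.15 N m past the top mark), turning back is easy (0.03 to 0.08 N m).
- dial_grip (a point): Point on the dial's axis in its grip bar where the middle of the finger pads may take it: 21 mm above the dial's disc, 5 mm below the bar's top, about 87 mm above the desk while unpressed. z is up along the axis, x runs along the bar to its pointer end. The bar stands upright across the disc's centre: grey, 54 mm long, 14 mm thick, 26 mm tall; a dark line on its top marks the pointer end.
- dial_disc (a point): Centre of the top face of the dial's grey disc, 64 mm across, 6 mm thick, 66 mm above the desk (unpressed). A pointer nose sticks out under the bar's pointer end, to 46 mm from the axis. Pushed down, the dial floats on a weak spring (1 to 2 N) for 1 to 12 mm, different each time and not visible, until it is felt to seat; then it gives 4 mm more (3.5 N per mm) and bottoms. Let go, it rises.
- timer_base (a point): Centre of the timer's underside, on the desk, z up. Timer: loose white plastic drum, 98 mm across, 44 mm tall, about 0.3 kg, on four small rubber feet 34 mm from its centre. Its own weight holds too little against the dial's stiffness; a push of about 10 N (well under 20 N) down on the seated dial holds it fast. x points to the 15-minute mark, midway along the scale.
- top_mark (a point): The 30-minute top mark on the rim of the drum's top, 45 mm from the axis, 1.35 rad clockwise from the timer's x: three long dark ticks side by side. The other ticks are single, one every 5 minutes: long at 0, 10 and 20, short at 5, 15 and 25.
- zero_mark (a point): The 0-minute mark on the rim of the drum's top, 45 mm from the axis, 1.35 rad counter-clockwise from the timer's x: one long tick, the first of the scale when read clockwise.
- table: The fixed wooden school desk top, its surface at z = 0.
- ear_open: Bystander: half-husked ear of corn lying on the desk, 175 mm long with its stub of stalk 210 mm, 48 mm thick; origin under its middle.
- ear_husked: Bystander: ear of corn in its green husk lying on the desk, 260 mm long and 58 mm thick; origin under its middle.
- bowl: Bystander: empty steel bowl, 180 mm across, 70 mm tall; origin at the centre of its underside.
- mug: Bystander: white mug, 76 mm across, 85 mm tall; origin at the centre of its underside.
- timer: The timer's drum as a solid; the same origin and axes as point timer_base.
Not all that is in view belongs to the job. What is shaped like the timer but blue is not meant.

How it is judged:
On the way, in this order (a step that is already met when the one before it is completed fails the run):
1. the dial is twisted past the 30-minute top mark (value of joint dial above 2.75 rad), for 0.1 s.
2. the dial is back at 20 minutes (value of joint dial between 1.65 and 1.95 rad), for 0.2 s.
At the end, for the whole second after the job is handed in: the dial rests at 20 minutes (within about 1.6 minutes, joint 1.65 to 1.95), and the timer stands upright and still, within 15 mm of where it stood and not swivelled by more than about 25 degrees (top mark within 20 mm of its start) (all of step 2 and distance of timer_base from where it was at the start of the episode below 0.015 m and distance of top_mark from where it was at the start of the episode below 0.02 m and angle between timer_base's own z axis and vertical below 0.05 rad and linear speed of timer below 0.01 m/s); the robot touches nothing.
It fails at once if the timer skids more than 15 mm (distance of timer_base from where it was at the start of the episode above 0.015 m).
It fails at once if the timer swivels on the desk (its top mark moves more than 20 mm) (distance of top_mark from where it was at the start of the episode above 0.02 m).
It fails at once if the timer is leaned on hard (more than 25 N on the desk, its weight included) (contact force between timer and table above 25 N).
It fails at once if an ear of corn, the bowl or the mug is pushed more than 20 mm (distance of any of ear_open, ear_husked, bowl, mug from where it was at the start of the episode above 0.02 m).
It also fails if it takes over 72 s, if anything falls off the work surface, if the arm or the gripper's body presses on something with over 40 N, if the wrist force passes 120 N, or if a joint passes its speed limit or range.

## Working session

There is one attempt and no reset: what is moved stays moved. The work goes in short steps, Python scripts to look and compute and a tool call to move; the robot and the scene stay as the last step left them, time stands still between calls to the robot, and variables do not carry over. Pictures are saved under pics/ and viewed, and the job is handed in when it is done.

Besides the shell and the picture viewer there is one more tool, called after ">>>" by a JSON object that holds its "name" and its "arguments". send_rows: Moves the arm, as the interface text tells. Its arguments: {"type":"object","properties":{"increments":{"type":"array"}},"required":["increments"]}

```bash
mkdir -p pics; python3 - <<'E'
from bench import robot
import cv2,json
o=robot.get_obs();print(o)
for n in("scene","top"):
    s=robot.snapshot(n);cv2.imwrite(f"pics/{n}0.png",s["image"][:,:,::-1]);print(s["intrinsics"],s["world_from_camera"])
E
```

```text
{'time': 0.0, 'joint_positions': array([ 1.16991494e+00,  8.79429939e-02,  1.37221599e+00,  2.36382892e-05,
        1.68359853e+00, -1.03118733e-01]), 'qvel': array([ 6.49735507e-04, -1.07791254e-03, -4.90931367e-05, -2.55425014e-04,
       -1.04875728e-03,  1.11356099e-03]), 'joint_torque': array([-1.45759611e-05, -3.40193796e+01, -3.02420712e+01,  7.18251150e-02,
        3.32641869e-02, -1.61130342e-04]), 'tool_pos': array([0.16115577, 0.5252983 , 0.20433015]), 'ee_rot': array([-1.68476694,  1.56863133, -1.98252696]), 'wrist_force': array([ 0.12066415, -1.03894551, -0.13816479]), 'wrist_torque': array([-0.06715774,  0.02286786,  0.02193781]), 'width': 0.09415970809406156}
[[445.12902025   0.         291.0830971 ]
 [  0.         445.12902025 208.99989469]
 [  0.           0.           1.        ]] [[-0.44549702  0.61606743 -0.64961014  1.27532556]
 [ 0.89526712  0.31093103 -0.31909039  0.34787738]
 [ 0.00540276 -0.72372842 -0.69006376  0.80532527]
 [ 0.          0.          0.          1.        ]]
[[399.75925262   0.         276.3783431 ]
 [  0.         399.75925262 210.00324831]
 [  0.           0.           1.        ]] [[-0.01237765 -0.98702538  0.16008652  0.38175651]
 [-0.9998362   0.01433113  0.0110538  -0.01516156]
 [-0.0132046  -0.15992348 -0.98704109  1.17180542]
 [ 0.          0.          0.          1.        ]]
```

View pics/scene0.png

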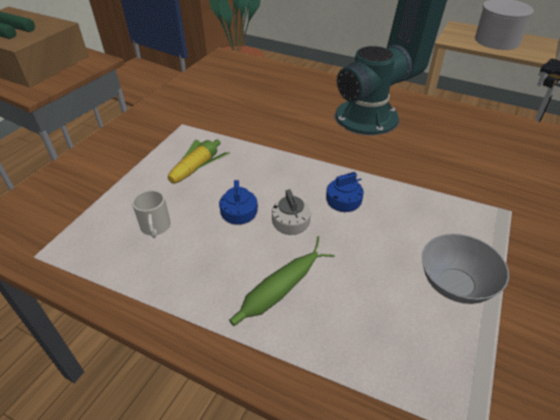

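View pics/top0.png

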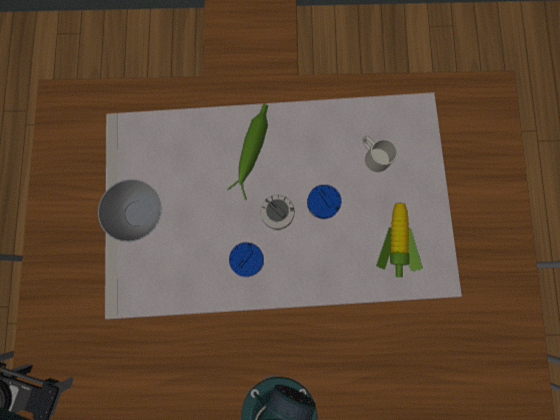

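The white timer is at about (278,211) in top and (291,212) in scene, with blue decoys on both sides. I'll zoom in.

```bash
cat > h.py <<'E'
import numpy as np
def ray(s,u,v,z):
    K=s["intrinsics"];T=s["world_from_camera"]
    d=T[:3,:3]@np.linalg.inv(K)@np.array([u,v,1.]);o=T[:3,3]
    return o+d*(z-o[2])/d[2]
def proj(s,p):
    K=s["intrinsics"];T=s["world_from_camera"]
    c=K@(T[:3,:3].T@(np.asarray(p)-T[:3,3]));return c[:2]/c[2]
E
python3 - <<'E'
from bench import robot
import cv2,numpy as np
for n,(x,y) in(("scene",(291,210)),("top",(278,211))):
    i=robot.snapshot(n)["image"][:,:,::-1]
    c=i[y-28:y+28,x-28:x+28]
    cv2.imwrite(f"pics/{n}1.png",cv2.resize(c,(560,560),interpolation=cv2.INTER_CUBIC))
E
```

```text
(no output)
```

View pics/scene1.png

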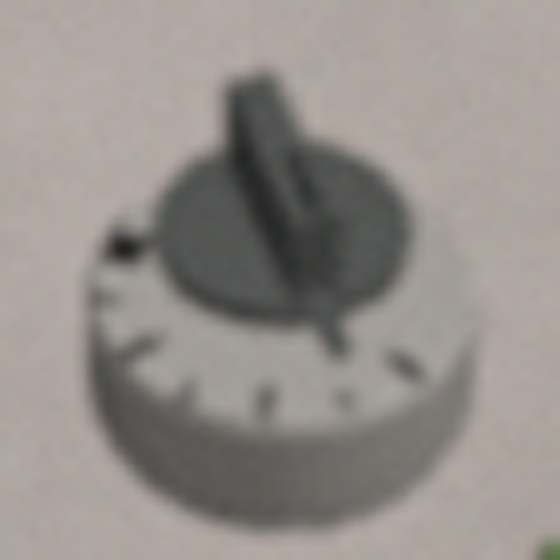

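View pics/top1.png

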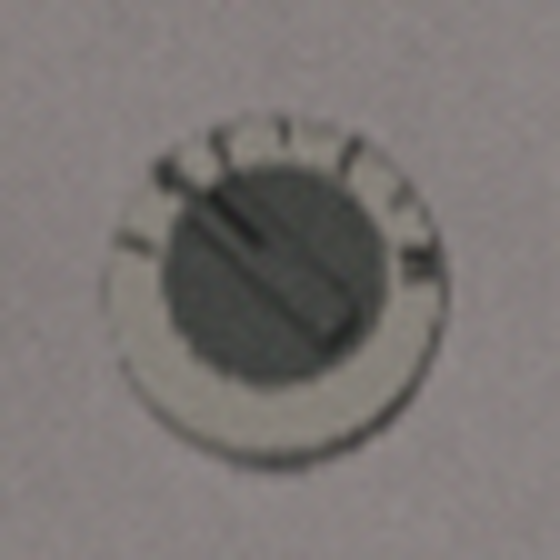

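Top crop: 0 mark at (132,242), 15 at (285,128), 30 triple at (420,265), and the nose tip at (167,172), i.e. about 5 min. The disc centre is near (273,275).

```bash
python3 - <<'E'
from bench import robot
import cv2,numpy as np
from h import *
s=robot.snapshot("top");g=lambda X,Y:(250+(X+.5)/10-.5,183+(Y+.5)/10-.5)
im=s["image"][183:239,250:306];gr=cv2.GaussianBlur(cv2.resize(cv2.cvtColor(im,cv2.COLOR_RGB2GRAY),(560,560),interpolation=cv2.INTER_CUBIC),(9,9),0)
m=(gr<100).astype(np.uint8)
m=cv2.morphologyEx(m,cv2.MORPH_CLOSE,np.ones((9,9)));m=cv2.morphologyEx(m,cv2.MORPH_OPEN,cv2.getStructuringElement(2,(71,71)))
n,l,st,c=cv2.connectedComponentsWithStats(m);k=1+np.argmax(st[1:,4]);print(st[k],c[k])
C=ray(s,*g(*c[k]),.064);print("disc centre",C)
P={k:ray(s,*g(*v),.044) for k,v in dict(z0=(132,242),m15=(285,128),m30=(420,265),m10=(222,145),m20=(352,150)).items()}
for k,p in P.items():
    d=p-C;print(k,p,np.hypot(*d[:2]),np.degrees(np.arctan2(d[1],d[0])))
for nm,q,z in(("nose",(167,172),.060),("lineouter",(210,195),.092),("lineinner",(262,243),.092)):
    p=ray(s,*g(*q),z);d=p-C;print(nm,p,np.hypot(*d[:2]),np.degrees(np.arctan2(d[1],d[0])))
a=ray(s,*g(210,195),.092);b=ray(s,*g(262,243),.092);d=a-b;print("line dir",np.degrees(np.arctan2(d[1],d[0])))
# check against scene
t=robot.snapshot("scene")
for p in (C,*P.values()): print((proj(t,p)-np.array([263,182]))*10)
print((proj(t,[C[0],C[1],.066])-np.array([263,182]))*10)
from scipy.spatial.transform import Rotation as R
o=robot.get_obs();print(R.from_euler("xyz",o["ee_rot"]).as_matrix(),o["tool_pos"])
# others
for n,u,v,z in(("blueR",324,202,.06),("blueL",247,260,.06),("husktip",245,198,.01)):print(n,ray(s,u,v,z))
E
```

```text
[  161   163   226   225 39930] [274.11968445 273.85737541]
disc centre [ 0.56159779 -0.00439626  0.064     ]
z0 [0.57467581 0.0363737  0.044     ] 0.04281616251651818 72.21500761818217
m15 [ 0.60728023 -0.00786589  0.044     ] 0.0458140101213903 -4.343337228043102
m30 [ 0.56680342 -0.04592397  0.044     ] 0.04185270990165162 -82.85507223706176
m10 [0.60257385 0.01030249 0.044     ] 0.043532639769385394 19.73369711775046
m20 [ 0.6005529  -0.02702238  0.044     ] 0.045049328624413416 -30.149116836964815
nose [0.59189181 0.02559258 0.06      ] 0.04262696042064915 44.709950904532555
lineouter [0.57924333 0.01266155 0.092     ] 0.024542490142006993 44.02972966802474
lineinner [ 0.56566573 -0.00145552  0.092     ] 0.005019568716814371 35.86345051350339
line dir 46.11590910198969
[275.01680873 217.9434389 ]
[400.96445319 362.69689079]
[177.1616037  389.57509248]
[116.49921818 238.15595733]
[253.27699413 401.31898014]
[120.01078652 346.91469274]
[275.05370153 211.94574722]
[[-2.66649843e-04  2.93399220e-01  9.55989972e-01]
 [-6.45810284e-04  9.55989756e-01 -2.93399334e-01]
 [-9.99999756e-01 -6.95623041e-04 -6.54342848e-05]] [0.1613103  0.52563685 0.20509875]
blueR [ 0.58300772 -0.13739706  0.06      ]
blueL [0.42325472 0.08023493 0.06      ]
husktip [0.60755095 0.09034284 0.01      ]
```

>>> {"name": "send_rows", "arguments": {"increments": [[1,0,-0.024,0.033,0],[1,0,-0.048,0.066,0],[1,0,-0.072,0.099,0],[1,0,-0.096,0.132,0],[1,0,-0.12,0.165,0]]}}

```text
time: 0.72
tool_pos: [0.2845, 0.3612, 0.2055]
ee_rot: [0.894, 1.57, 0.597]
wrist_force: [0.8, -0.1, -0.0]
width: 0.094
```

>>> {"name": "send_rows", "arguments": {"increments": [[1,0,-0.024,0.033,0],[1,0,-0.048,0.066,0],[1,0,-0.072,0.099,0],[1,0,-0.096,0.132,0],[1,0,-0.12,0.165,0]]}}

```text
time: 1.13
tool_pos: [0.4072, 0.1977, 0.2057]
ee_rot: [0.813, 1.57, 0.516]
wrist_force: [0.0, 0.2, 0.2]
width: 0.0942
```

>>> {"name": "send_rows", "arguments": {"increments": [[1,0,-0.024,0.033,0],[1,0,-0.048,0.066,0],[1,0,-0.072,0.099,0],[1,0,-0.096,0.132,0],[1,0,-0.12,0.165,0]]}}

```text
time: 1.55
tool_pos: [0.5298, 0.0345, 0.2056]
ee_rot: [0.861, 1.57, 0.563]
wrist_force: [-0.2, 1.2, -0.0]
width: 0.0944
```

>>> {"name": "send_rows", "arguments": {"increments": [[1,0,0,0,-0.12],[1,0,0,0,-0.24],[1,0,0,0,-0.36],[1,0,0,0,-0.48],[1,0,0,0,-0.6]]}}

```text
time: 1.97
tool_pos: [0.529, 0.0362, 0.2053]
ee_rot: [2.56, 1.57, 2.868]
wrist_force: [0.5, 0.8, -0.2]
width: 0.094
```

>>> {"name": "send_rows", "arguments": {"increments": [[1,0,0,0,-0.12],[1,0,0,0,-0.24],[1,0,0,0,-0.36],[1,0,0,0,-0.48],[1,0,0,0,-0.48]]}}

```text
time: 2.38
tool_pos: [0.5289, 0.0364, 0.2054]
ee_rot: [1.599, 1.571, 2.383]
wrist_force: [0.5, 0.0, -0.1]
width: 0.0943
```

```bash
cat >> h.py <<'E'
from scipy.spatial.transform import Rotation as R
def st(robot,tgt=None):
    o=robot.get_obs();M=R.from_euler("xyz",o["ee_rot"]).as_matrix()
    print("t",round(o["time"],2),"pos",o["tool_pos"].round(4),"yaw_y",np.degrees(np.arctan2(M[1,1],M[0,1])).round(2),"j6",o["joint_positions"][5].round(3),"F",o["wrist_force"].round(2),"T",o["wrist_torque"].round(3),"w",o["width"].round(4))
    if tgt is not None: print("tool shift",(M.T@(np.array(tgt)-o["tool_pos"])).round(4))
    return o,M
E
python3 - <<'E'
from bench import robot
from h import *
st(robot,[.5622,-.0044,.2053])
E
```

```text
Traceback (most recent call last):
  File "h.py", line 12, in st
    print("t",round(o["time"],2),"pos",o["tool_pos"].round(4),"yaw_y",np.degrees(np.arctan2(M[1,1],M[0,1])).round(2),"j6",o["joint_positions"][5].round(3),"F",o["wrist_force"].round(2),"T",o["wrist_torque"].round(3),"w",o["width"].round(4))
                                                                                                                                                                                                                            ^^^^^^^^^^^^^^^^
AttributeError: 'float' object has no attribute 'round'
```

```bash
sed -i 's/o\["width"\].round(4)/round(o["width"],4)/' h.py
python3 - <<'E'
from bench import robot
from h import *
st(robot,[.5622,-.0044,.2053])
E
```

```text
t 2.38 pos [0.5289 0.0364 0.2054] yaw_y 134.93 j6 -2.393 F [ 0.51  0.04 -0.09] T [0.114 0.02  0.028] w 0.0943
tool shift [ 0.0001 -0.0524 -0.0053]
```

>>> {"name": "send_rows", "arguments": {"increments": [[1,0,-0.026,-0.0025,0],[1,0,-0.0524,-0.0053,0],[1,0.035,-0.0524,-0.0053,0],[1,0.07,-0.0524,-0.0053,0],[1,0.1,-0.0524,-0.0053,0]]}}

```text
time: 2.8
tool_pos: [0.5622, -0.0049, 0.1038]
ee_rot: [0.557, 1.571, 1.334]
wrist_force: [-0.5, -1.0, -0.4]
width: 0.0939
```

```bash
python3 - <<'E'
from bench import robot
import cv2
from h import *
st(robot,[.5622,-.0044,.068])
s=robot.snapshot("scene")["image"][:,:,::-1]
cv2.imwrite("pics/s2.png",cv2.resize(s[150:250,225:365],(784,560),interpolation=cv2.INTER_CUBIC))
E
```

```text
t 2.8 pos [ 0.5622 -0.0049  0.1038] yaw_y 134.57 j6 -2.458 F [-0.47 -1.04 -0.39] T [0.115 0.069 0.005] w 0.0939
tool shift [0.0358 0.0004 0.0004]
```

View pics/s2.png

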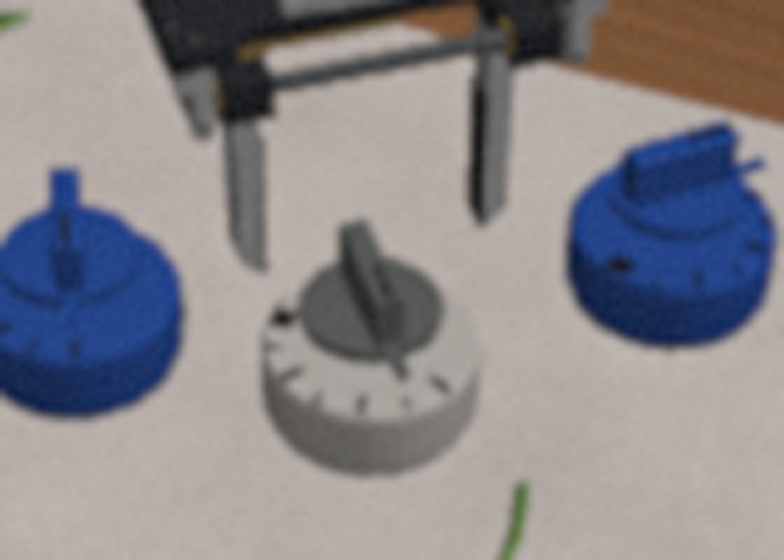

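The fingers straddle the dial bar, one on each side. Next I descend and close.

>>> {"name": "send_rows", "arguments": {"increments": [[1,0.02,0,0,0],[1,0.034,0,0,0],[1,0.034,0,0,0],[1,0.034,0,0,0]]}}

```text
time: 3.18
tool_pos: [0.5619, -0.0044, 0.0716]
ee_rot: [2.176, 1.57, 2.957]
wrist_force: [-0.3, -1.0, -0.0]
width: 0.0941
```

```bash
python3 - <<'E'
from bench import robot
from h import *
st(robot,[.5622,-.0044,.069])
E
```

```text
t 3.18 pos [ 0.5619 -0.0044  0.0716] yaw_y 134.73 j6 -2.46 F [-0.29 -1.05 -0.03] T [0.074 0.088 0.013] w 0.0941
tool shift [ 0.0026 -0.0002  0.0002]
```

>>> {"name": "send_rows", "arguments": {"increments": [[0,0.0025,0,0,0],[-0.6,0.0025,0,0,0],[-0.6,0.0025,0,0,0],[-0.6,0.0025,0,0,0],[-0.6,0.0025,0,0,0]]}}

```text
time: 3.6
tool_pos: [0.5626, -0.0045, 0.0698]
ee_rot: [-0.825, 1.569, -0.043]
wrist_force: [0.3, 0.6, 0.6]
width: 0.0641
```

>>> {"name": "send_rows", "arguments": {"increments": [[-0.6,0,0,0,0],[-1,0,0,0,0],[-1,0,0,0,0],[-1,0,0,0,0],[-1,0,0,0,0]]}}

```text
time: 4.02
tool_pos: [0.5621, -0.0045, 0.0689]
ee_rot: [1.567, 1.571, 2.349]
wrist_force: [-0.4, 0.3, -0.3]
width: 0.0307
```

```bash
python3 - <<'E'
from bench import robot
import cv2
from h import *
st(robot,[.5622,-.0044,.069])
s=robot.snapshot("scene")["image"][:,:,::-1]
cv2.imwrite("pics/s3.png",cv2.resize(s[150:250,225:365],(784,560),interpolation=cv2.INTER_CUBIC))
E
```

```text
t 4.02 pos [ 0.5621 -0.0045  0.0689] yaw_y 134.82 j6 -2.462 F [-0.35  0.32 -0.29] T [ 0.044  0.065 -0.023] w 0.0307
tool shift [-0.0001 -0.      0.0001]
```

View pics/s3.png

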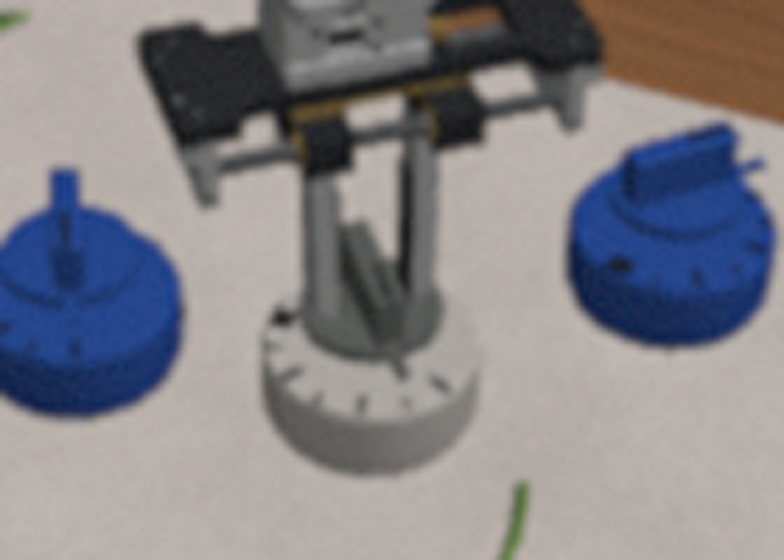

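>>> {"name": "send_rows", "arguments": {"increments": [[-1,0,0,0,0],[-1,0,0,0,0],[-1,0,0,0,0]]}}

```text
time: 4.32
tool_pos: [0.5618, -0.0043, 0.0689]
ee_rot: [1.909, 1.57, 2.691]
wrist_force: [-0.3, 1.0, -0.8]
width: 0.0136
```

>>> {"name": "send_rows", "arguments": {"increments": [[-1,0,0,0,0],[-1,0,0,0,0]]}}

```text
time: 4.48
tool_pos: [0.5619, -0.0044, 0.0689]
ee_rot: [1.903, 1.57, 2.685]
wrist_force: [-0.7, 1.0, 0.8]
width: 0.0135
```

```bash
python3 - <<'E'
from bench import robot
import cv2
from h import *
st(robot,[.5622,-.0044,.069])
s=robot.snapshot("scene")["image"][:,:,::-1]
cv2.imwrite("pics/s4.png",cv2.resize(s[150:250,225:365],(784,560),interpolation=cv2.INTER_CUBIC))
E
```

```text
t 4.48 pos [ 0.5619 -0.0044  0.0689] yaw_y 134.82 j6 -2.462 F [-0.71  0.98  0.83] T [0.182 0.226 0.013] w 0.0135
tool shift [-0.0001 -0.0003  0.0002]
```

View pics/s4.png

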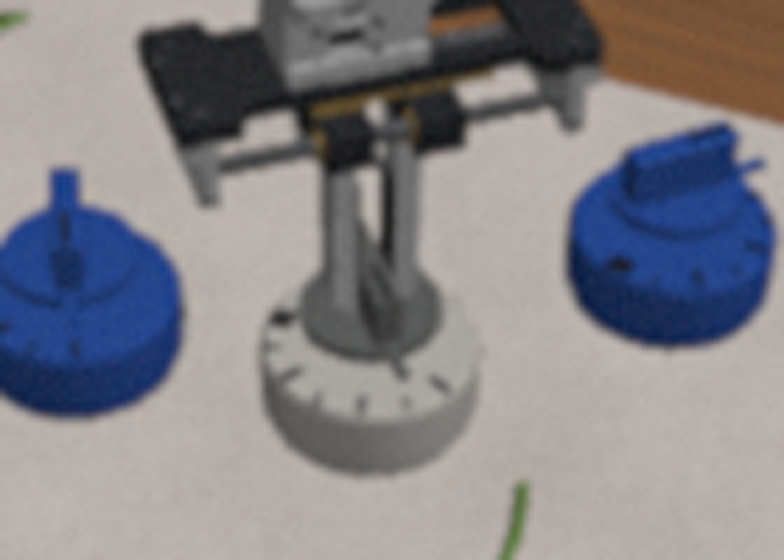

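Gripped at 13.5 mm and the timer didn't move. Next I press down in small steps to find where the dial seats.

>>> {"name": "send_rows", "arguments": {"increments": [[-1,0.001,0,0,0],[-1,0.002,0,0,0],[-1,0.002,0,0,0]]}}

```text
time: 4.78
tool_pos: [0.5619, -0.0043, 0.0666]
ee_rot: [1.884, 1.57, 2.666]
wrist_force: [-0.8, 0.8, 0.6]
width: 0.0138
```

>>> {"name": "send_rows", "arguments": {"increments": [[-1,0.001,0,0,0],[-1,0.001,0,0,0],[-1,0.001,0,0,0]]}}

```text
time: 5.03
tool_pos: [0.562, -0.0044, 0.0658]
ee_rot: [1.727, 1.57, 2.509]
wrist_force: [-2.2, 1.2, 1.2]
width: 0.0139
```

>>> {"name": "send_rows", "arguments": {"increments": [[-1,0.001,0,0,0],[-1,0.001,0,0,0],[-1,0.001,0,0,0]]}}

```text
time: 5.28
tool_pos: [0.562, -0.0044, 0.0649]
ee_rot: [1.598, 1.57, 2.38]
wrist_force: [-2.4, 2.2, 0.8]
width: 0.0139
```

>>> {"name": "send_rows", "arguments": {"increments": [[-1,0.001,0,0,0],[-1,0.001,0,0,0],[-1,0.001,0,0,0]]}}

```text
time: 5.53
tool_pos: [0.562, -0.0044, 0.0639]
ee_rot: [1.579, 1.57, 2.361]
wrist_force: [-2.1, 1.9, 0.7]
width: 0.0135
```

>>> {"name": "send_rows", "arguments": {"increments": [[-1,0.001,0,0,0],[-1,0.001,0,0,0],[-1,0.001,0,0,0]]}}

```text
time: 5.78
tool_pos: [0.562, -0.0044, 0.0629]
ee_rot: [1.526, 1.57, 2.308]
wrist_force: [-2.4, 2.0, 1.5]
width: 0.0136
```

>>> {"name": "send_rows", "arguments": {"increments": [[-1,0.001,0,0,0],[-1,0.001,0,0,0],[-1,0.001,0,0,0]]}}

```text
time: 6.03
tool_pos: [0.5621, -0.0044, 0.0619]
ee_rot: [1.479, 1.57, 2.261]
wrist_force: [-2.4, 1.6, 1.4]
width: 0.0141
```

>>> {"name": "send_rows", "arguments": {"increments": [[-1,0.001,0,0,0],[-1,0.001,0,0,0],[-1,0.001,0,0,0]]}}

```text
time: 6.28
tool_pos: [0.5621, -0.0045, 0.0609]
ee_rot: [1.092, 1.571, 1.874]
wrist_force: [-2.5, 2.2, 1.2]
width: 0.0137
```

>>> {"name": "send_rows", "arguments": {"increments": [[-1,0.001,0,0,0],[-1,0.001,0,0,0],[-1,0.001,0,0,0]]}}

```text
time: 6.53
tool_pos: [0.5622, -0.0045, 0.06]
ee_rot: [0.321, 1.571, 1.103]
wrist_force: [-1.9, 1.7, 1.3]
width: 0.0138
```

>>> {"name": "send_rows", "arguments": {"increments": [[-1,0.001,0,0,0],[-1,0.001,0,0,0],[-1,0.001,0,0,0]]}}

```text
time: 6.78
tool_pos: [0.5621, -0.0045, 0.0589]
ee_rot: [0.656, 1.571, 1.438]
wrist_force: [-2.5, 2.2, 1.7]
width: 0.0137
```

>>> {"name": "send_rows", "arguments": {"increments": [[-1,0.001,0,0,0],[-1,0.001,0,0,0],[-1,0.001,0,0,0]]}}

```text
time: 7.03
tool_pos: [0.5622, -0.0044, 0.0583]
ee_rot: [-0.222, 1.571, 0.561]
wrist_force: [-4.2, 2.0, 3.0]
width: 0.0137
```

>>> {"name": "send_rows", "arguments": {"increments": [[-1,0.001,0,0,0],[-1,0.001,0,0,0],[-1,0.001,0,0,0]]}}

```text
time: 7.28
tool_pos: [0.5622, -0.0045, 0.0576]
ee_rot: [-0.535, 1.571, 0.247]
wrist_force: [-4.3, 1.7, 4.7]
width: 0.0139
```

It seats at about z=0.0585, where the force starts to climb. I'll press on to about 10 N.

>>> {"name": "send_rows", "arguments": {"increments": [[-1,0.001,0,0,0],[-1,0.0015,0,0,0],[-1,0.0015,0,0,0]]}}

```text
time: 7.53
tool_pos: [0.5622, -0.0045, 0.0567]
ee_rot: [-0.668, 1.57, 0.114]
wrist_force: [-6.5, 2.1, 7.9]
width: 0.0138
```

>>> {"name": "send_rows", "arguments": {"increments": [[-1,0.001,0,0,0],[-1,0.001,0,0,0],[-1,0.001,0,0,0]]}}

```text
time: 7.78
tool_pos: [0.5622, -0.0045, 0.0562]
ee_rot: [-0.843, 1.57, -0.06]
wrist_force: [-6.2, 2.8, 9.5]
width: 0.0138
```

```bash
python3 - <<'E'
from bench import robot
import cv2
from h import *
st(robot)
s=robot.snapshot("scene")["image"][:,:,::-1]
cv2.imwrite("pics/s5.png",cv2.resize(s[150:250,225:365],(784,560),interpolation=cv2.INTER_CUBIC))
st(robot)
E
```

```text
t 7.78 pos [ 0.5622 -0.0045  0.0562] yaw_y 134.82 j6 -2.462 F [-6.19  2.79  9.54] T [ 0.483  1.328 -0.005] w 0.0138
t 7.83 pos [ 0.5622 -0.0045  0.0562] yaw_y 134.82 j6 -2.462 F [-6.63  2.36  9.32] T [0.478 1.309 0.016] w 0.0137
```

View pics/s5.png

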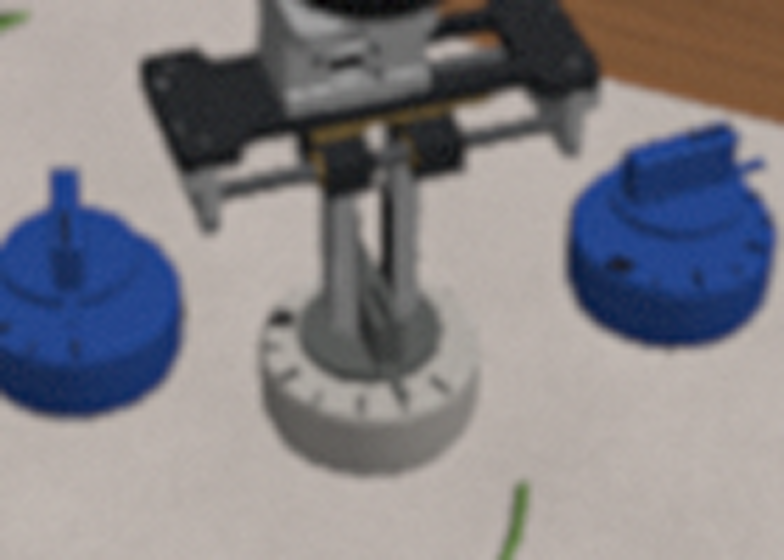

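Down force is 9.5 N, but there's a 6–7 N side load. I'll ease it off with a 1 mm lateral shift.

>>> {"name": "send_rows", "arguments": {"increments": [[-1,0,0.0005,-0.0002,0],[-1,0,0.001,-0.0004,0],[-1,0,0.001,-0.0004,0]]}}

```text
time: 8.08
tool_pos: [0.5621, -0.0044, 0.0565]
ee_rot: [-1.076, 1.568, -0.294]
wrist_force: [-5.5, 0.9, 8.8]
width: 0.0136
```

>>> {"name": "send_rows", "arguments": {"increments": [[-1,0,0.0005,-0.0005,0],[-1,0,0.0011,-0.0011,0],[-1,0,0.0011,-0.0011,0]]}}

```text
time: 8.33
tool_pos: [0.5619, -0.0044, 0.0569]
ee_rot: [-0.902, 1.564, -0.12]
wrist_force: [-1.9, 1.7, 8.1]
width: 0.0139
```

```bash
python3 - <<'E'
from bench import robot
from h import *
o,M=st(robot);print(M.round(4))
E
```

```text
t 8.33 pos [ 0.5619 -0.0044  0.0569] yaw_y 134.81 j6 -2.462 F [-1.86  1.73  8.12] T [ 0.426  0.419 -0.083] w 0.0139
[[ 6.300e-03 -7.048e-01  7.094e-01]
 [-8.000e-04  7.094e-01  7.048e-01]
 [-1.000e+00 -5.000e-03  4.000e-03]]
```

>>> {"name": "send_rows", "arguments": {"increments": [[-1,0.0006,0,0,0],[-1,0.0012,0,0,0],[-1,0.0012,0,0,0]]}}

```text
time: 8.58
tool_pos: [0.562, -0.0045, 0.0561]
ee_rot: [-0.907, 1.564, -0.125]
wrist_force: [-2.8, 1.4, 9.6]
width: 0.0136
```

>>> {"name": "send_rows", "arguments": {"increments": [[-1,0,0,0,0.05],[-1,0,0,0,0.1],[-1,0,0,0,0.15],[-1,0,0,0,0.2],[-1,0,0,0,0.2]]}}

```text
time: 9.0
tool_pos: [0.5619, -0.0043, 0.0562]
ee_rot: [-0.695, 1.565, -0.114]
wrist_force: [-3.1, 1.6, 9.6]
width: 0.0139
```

```bash
python3 - <<'E'
from bench import robot
import cv2
from h import *
st(robot)
s=robot.snapshot("scene")["image"][:,:,::-1]
cv2.imwrite("pics/s6.png",cv2.resize(s[150:250,225:365],(784,560),interpolation=cv2.INTER_CUBIC))
E
```

```text
t 9.0 pos [ 0.5619 -0.0043  0.0562] yaw_y 123.27 j6 -2.26 F [-3.1   1.6   9.63] T [0.403 0.63  0.057] w 0.0139
```

View pics/s6.png

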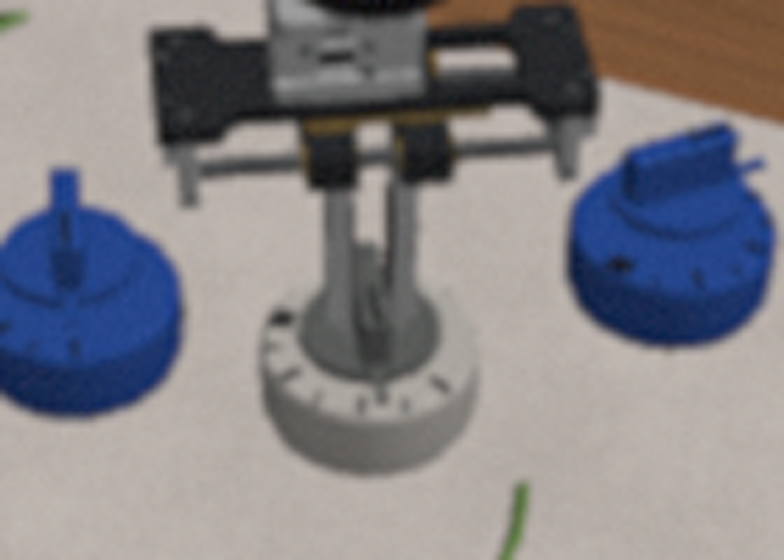

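The dial turns and the drum stays put (triple mark still at (282,317) in the crop). Continuing the twist.

>>> {"name": "send_rows", "arguments": {"increments": [[-1,0,0,0,0.08],[-1,0,0,0,0.16],[-1,0,0,0,0.24],[-1,0,0,0,0.32],[-1,0,0,0,0.4]]}}

```text
time: 9.47
tool_pos: [0.5618, -0.0041, 0.0561]
ee_rot: [-0.235, 1.565, -0.056]
wrist_force: [-2.8, 2.2, 10.4]
width: 0.0137
```

>>> {"name": "send_rows", "arguments": {"increments": [[-1,0,0,0,0.08],[-1,0,0,0,0.16],[-1,0,0,0,0.24],[-1,0,0,0,0.32],[-1,0,0,0,0.4]]}}

```text
time: 9.88
tool_pos: [0.5618, -0.0039, 0.0561]
ee_rot: [0.234, 1.565, 0.013]
wrist_force: [-3.2, 2.8, 9.4]
width: 0.0138
```

```bash
python3 - <<'E'
from bench import robot
import cv2
from h import *
st(robot)
s=robot.snapshot("scene")["image"][:,:,::-1]
cv2.imwrite("pics/s7.png",cv2.resize(s[150:250,225:365],(784,560),interpolation=cv2.INTER_CUBIC))
E
```

```text
t 9.88 pos [ 0.5618 -0.0039  0.0561] yaw_y 77.32 j6 -1.458 F [-3.2   2.79  9.45] T [0.485 0.649 0.154] w 0.0138
```

View pics/s7.png

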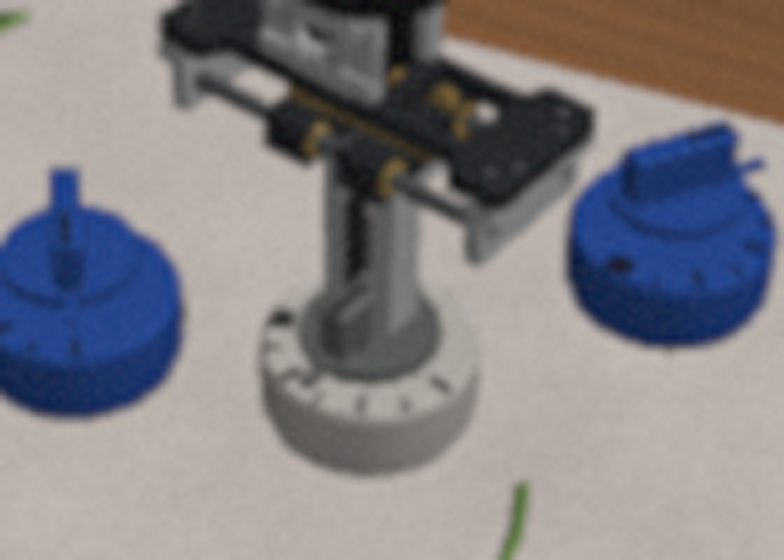

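>>> {"name": "send_rows", "arguments": {"increments": [[-1,0,0,0,0.08],[-1,0,0,0,0.16],[-1,0,0,0,0.24],[-1,0,0,0,0.32],[-1,0,0,0,0.4]]}}

```text
time: 10.35
tool_pos: [0.5619, -0.0037, 0.0561]
ee_rot: [0.694, 1.565, 0.073]
wrist_force: [-2.7, 2.4, 10.5]
width: 0.014
```

>>> {"name": "send_rows", "arguments": {"increments": [[-1,0,0,0,0.08],[-1,0,0,0,0.16],[-1,0,0,0,0.24],[-1,0,0,0,0.32],[-1,0,0,0,0.4]]}}

```text
time: 10.77
tool_pos: [0.5621, -0.0035, 0.0562]
ee_rot: [1.133, 1.564, 0.112]
wrist_force: [-2.3, 3.2, 9.5]
width: 0.0137
```

>>> {"name": "send_rows", "arguments": {"increments": [[-1,0,0,0,0.08],[-1,0,0,0,0.16],[-1,0,0,0,0.24],[-1,0,0,0,0.32],[-1,0,0,0,0.4]]}}

```text
time: 11.18
tool_pos: [0.5622, -0.0035, 0.0562]
ee_rot: [1.545, 1.564, 0.123]
wrist_force: [-2.8, 3.7, 10.7]
width: 0.0135
```

```bash
python3 - <<'E'
from bench import robot
import cv2
from h import *
st(robot)
s=robot.snapshot("scene")["image"][:,:,::-1]
cv2.imwrite("pics/s8.png",cv2.resize(s[150:250,225:365],(784,560),interpolation=cv2.INTER_CUBIC))
E
```

```text
t 11.18 pos [ 0.5622 -0.0035  0.0562] yaw_y 8.58 j6 -0.258 F [-2.8   3.69 10.69] T [0.613 0.483 0.143] w 0.0135
```

View pics/s8.png

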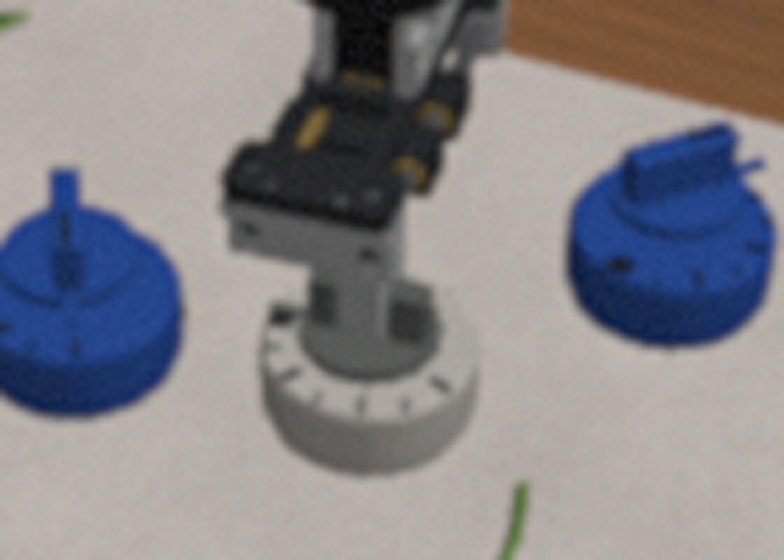

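The dial is at about 2.67 and the drum is still unmoved. I'll go 0.26 past the top mark and hold.

>>> {"name": "send_rows", "arguments": {"increments": [[-1,0,0,0,0.08],[-1,0,0,0,0.16],[-1,0,0,0,0.24],[-1,0,0,0,0.26],[-1,0,0,0,0.26]]}}

```text
time: 11.65
tool_pos: [0.5624, -0.0035, 0.0562]
ee_rot: [1.806, 1.564, 0.128]
wrist_force: [-1.3, 3.2, 8.9]
width: 0.0136
```

>>> {"name": "send_rows", "arguments": {"increments": [[-1,0,0,0,0],[-1,0,0,0,0],[-1,0,0,0,0]]}}

```text
time: 11.9
tool_pos: [0.5624, -0.0035, 0.0563]
ee_rot: [1.804, 1.563, 0.127]
wrist_force: [-1.3, 3.2, 10.1]
width: 0.014
```

```bash
python3 - <<'E'
from bench import robot
import cv2
from h import *
st(robot)
for n,a,b in(("scene",(150,225),0),("top",(165,210),0)):
    s=robot.snapshot(n)["image"][:,:,::-1];r,c=a
    cv2.imwrite(f"pics/{n}9.png",cv2.resize(s[r:r+100,c:c+140],(784,560),interpolation=cv2.INTER_CUBIC))
E
```

```text
t 11.9 pos [ 0.5624 -0.0035  0.0563] yaw_y -6.1 j6 -0.002 F [-1.3   3.17 10.08] T [0.634 0.519 0.145] w 0.014
```

View pics/scene9.png

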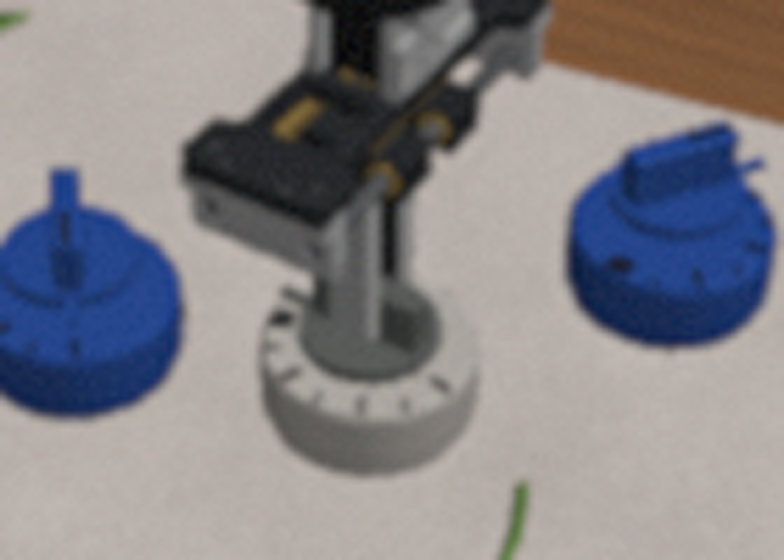

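View pics/top9.png

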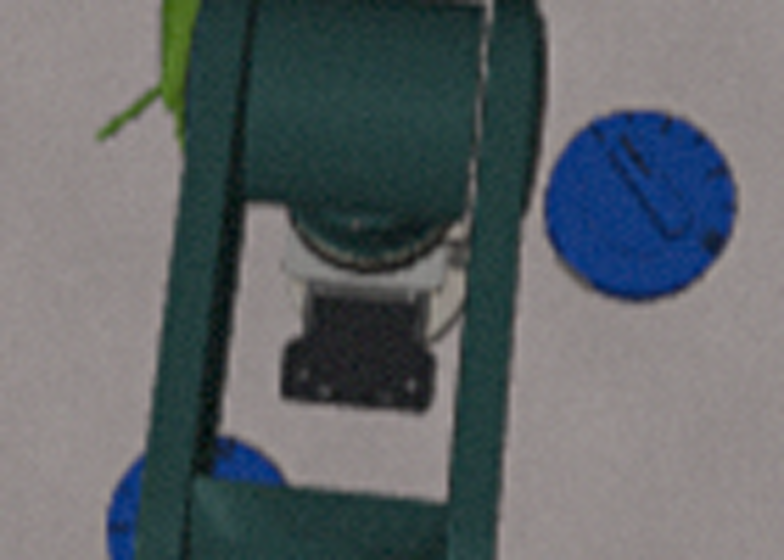

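```bash
python3 - <<'E'
from bench import robot
from h import *
s=robot.snapshot("scene");C=np.array([.5624,-.0038])
for n,X,Y,z in(("nose",293,297,.0475),("top",282,317,.044),("zero",440,385,.044),("20",290,380,.044)):
    p=ray(s,225+(X+.5)/5.6-.5,150+(Y+.5)/5.6-.5,z);d=p[:2]-C;print(n,p,np.hypot(*d),np.degrees(np.arctan2(d[1],d[0])))
E
```

```text
nose [ 0.55720663 -0.0445362   0.0475    ] 0.041065907709841164 -97.26532433919986
top [ 0.56769522 -0.04461296  0.044     ] 0.0411550332872332 -82.60752820157921
zero [0.57482203 0.0366154  0.044     ] 0.04228133837290215 72.91472218137744
20 [ 0.6013564  -0.02281884  0.044     ] 0.043351094317451426 -26.022019511183338
```

The nose is about 14.6° past the top mark, so the dial is at about 2.94–2.95. Turning back by 1.14 rad.

>>> {"name": "send_rows", "arguments": {"increments": [[-1,0,0,0,-0.08],[-1,0,0,0,-0.16],[-1,0,0,0,-0.24],[-1,0,0,0,-0.32],[-1,0,0,0,-0.4]]}}

```text
time: 12.47
tool_pos: [0.5622, -0.0035, 0.0562]
ee_rot: [1.415, 1.564, 0.141]
wrist_force: [-2.0, 3.6, 9.8]
width: 0.0138
```

>>> {"name": "send_rows", "arguments": {"increments": [[-1,0,0,0,-0.08],[-1,0,0,0,-0.16],[-1,0,0,0,-0.24],[-1,0,0,0,-0.32],[-1,0,0,0,-0.4]]}}

```text
time: 12.88
tool_pos: [0.562, -0.0036, 0.0562]
ee_rot: [0.994, 1.564, 0.121]
wrist_force: [-2.6, 3.7, 9.2]
width: 0.0136
```

>>> {"name": "send_rows", "arguments": {"increments": [[-1,0,0,0,-0.08],[-1,0,0,0,-0.16],[-1,0,0,0,-0.24],[-1,0,0,0,-0.32],[-1,0,0,0,-0.34]]}}

```text
time: 13.3
tool_pos: [0.5619, -0.0037, 0.0561]
ee_rot: [0.62, 1.565, 0.085]
wrist_force: [-2.8, 3.4, 9.9]
width: 0.0136
```

>>> {"name": "send_rows", "arguments": {"increments": [[-1,0,0,0,0],[-1,0,0,0,0],[-1,0,0,0,0],[-1,0,0,0,0]]}}

```text
time: 13.63
tool_pos: [0.5619, -0.0037, 0.0561]
ee_rot: [0.614, 1.565, 0.077]
wrist_force: [-2.9, 3.3, 8.8]
width: 0.0136
```

```bash
python3 - <<'E'
from bench import robot
import cv2
from h import *
st(robot)
s=robot.snapshot("scene")["image"][:,:,::-1]
cv2.imwrite("pics/s10.png",cv2.resize(s[150:250,225:365],(784,560),interpolation=cv2.INTER_CUBIC))
E
```

```text
t 13.63 pos [ 0.5619 -0.0037  0.0561] yaw_y 59.19 j6 -1.142 F [-2.89  3.27  8.75] T [0.55  0.647 0.023] w 0.0136
```

View pics/s10.png

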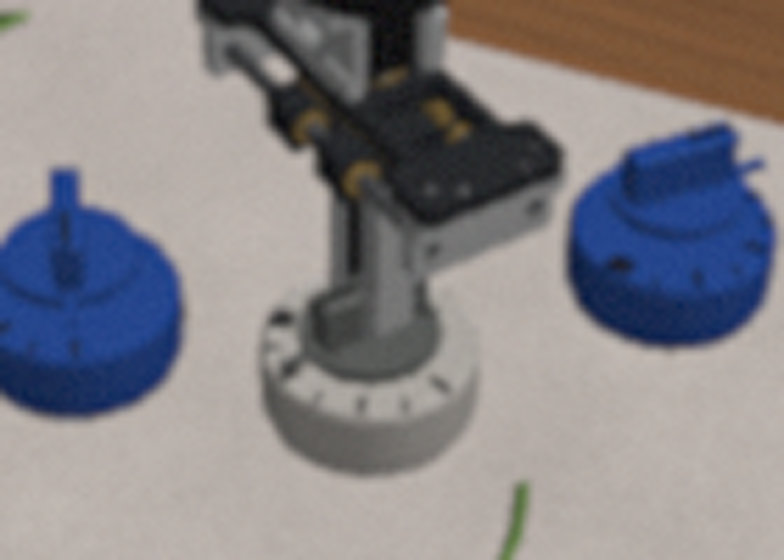

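The nose sits on the 20 tick at (290,370), and the yaw gives 1.795. I'll ease off the pressure, then open.

>>> {"name": "send_rows", "arguments": {"increments": [[-1,-0.001,0,0,0],[-1,-0.002,0,0,0],[-1,-0.003,0,0,0],[-1,-0.004,0,0,0],[-1,-0.005,0,0,0]]}}

```text
time: 14.1
tool_pos: [0.5614, -0.0039, 0.059]
ee_rot: [0.59, 1.566, 0.052]
wrist_force: [2.6, 2.4, 1.2]
width: 0.0136
```

>>> {"name": "send_rows", "arguments": {"increments": [[-1,-0.002,0,0,0],[-1,-0.004,0,0,0],[-1,-0.006,0,0,0],[-1,-0.006,0,0,0],[-1,-0.006,0,0,0]]}}

```text
time: 14.52
tool_pos: [0.56, -0.0044, 0.0644]
ee_rot: [0.079, 1.57, -0.458]
wrist_force: [3.1, 1.4, 0.6]
width: 0.0139
```

>>> {"name": "send_rows", "arguments": {"increments": [[-0.6,0,0,0,0],[-0.5,0,0,0,0],[-0.2,0,0,0,0],[0,0,0,0,0],[0.3,0,0,0,0]]}}

```text
time: 14.93
tool_pos: [0.559, -0.0042, 0.0638]
ee_rot: [-2.512, 1.569, -3.05]
wrist_force: [0.4, 0.1, 0.3]
width: 0.0402
```

```bash
python3 - <<'E'
from bench import robot
import cv2
from h import *
st(robot)
s=robot.snapshot("scene")["image"][:,:,::-1]
cv2.imwrite("pics/s11.png",cv2.resize(s[150:250,225:365],(784,560),interpolation=cv2.INTER_CUBIC))
E
```

```text
t 14.93 pos [ 0.559  -0.0042  0.0638] yaw_y 59.18 j6 -1.142 F [0.39 0.09 0.34] T [-0.049  0.012  0.04 ] w 0.0402
```

View pics/s11.png

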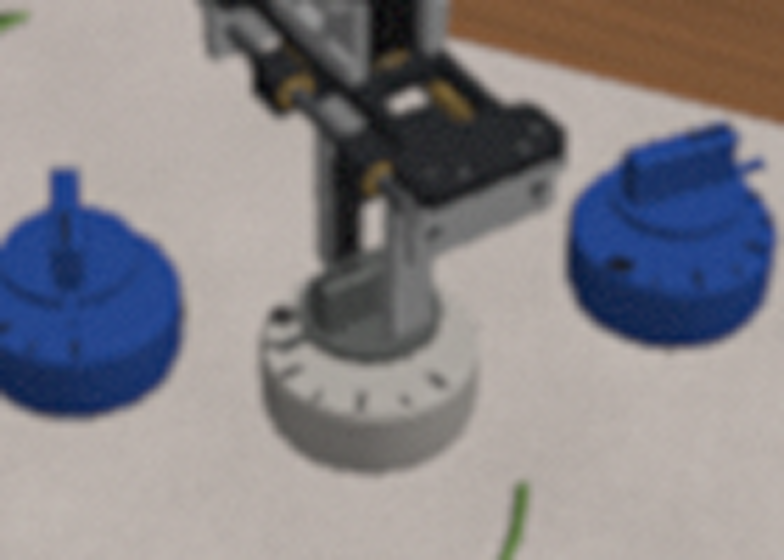

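>>> {"name": "send_rows", "arguments": {"increments": [[0.3,-0.01,0,0,0],[0.3,-0.03,0,0,0],[0.3,-0.06,0,0,0],[0.3,-0.09,0,0,0],[0.3,-0.12,0,0,0]]}}

```text
time: 15.4
tool_pos: [0.5592, -0.0039, 0.186]
ee_rot: [3.114, 1.57, 2.576]
wrist_force: [0.7, 0.5, -0.1]
width: 0.0612
```

>>> {"name": "send_rows", "arguments": {"increments": [[0.3,-0.02,-0.03,-0.02,0],[0.3,-0.04,-0.055,-0.03,0],[0.3,-0.04,-0.08,-0.05,0],[0.3,-0.04,-0.11,-0.07,0],[0.3,-0.04,-0.14,-0.08,0]]}}

```text
time: 15.82
tool_pos: [0.4174, -0.083, 0.2258]
ee_rot: [0.402, 1.569, -0.134]
wrist_force: [0.3, -0.7, 1.1]
width: 0.0613
```

>>> {"name": "send_rows", "arguments": {"increments": [[0.3,0,-0.03,-0.02,0],[0.3,0,-0.055,-0.03,0],[0.3,0,-0.08,-0.05,0],[0.3,0,-0.08,-0.05,0]]}}

```text
time: 16.15
tool_pos: [0.332, -0.1277, 0.2254]
ee_rot: [-0.92, 1.569, -1.462]
wrist_force: [1.0, 0.7, 0.6]
width: 0.061
```

```bash
python3 - <<'E'
from bench import robot
import cv2
from h import *
st(robot)
for n,r,c in(("scene",182,263),("top",183,250)):
    s=robot.snapshot(n)["image"][:,:,::-1]
    cv2.imwrite(f"pics/{n}12.png",cv2.resize(s[r:r+56,c:c+56],(560,560),interpolation=cv2.INTER_CUBIC))
    cv2.imwrite(f"pics/{n}12f.png",s)
E
```

```text
t 16.15 pos [ 0.332  -0.1277  0.2254] yaw_y 58.93 j6 -1.554 F [1.02 0.66 0.56] T [0.022 0.04  0.012] w 0.061
```

View pics/scene12.png

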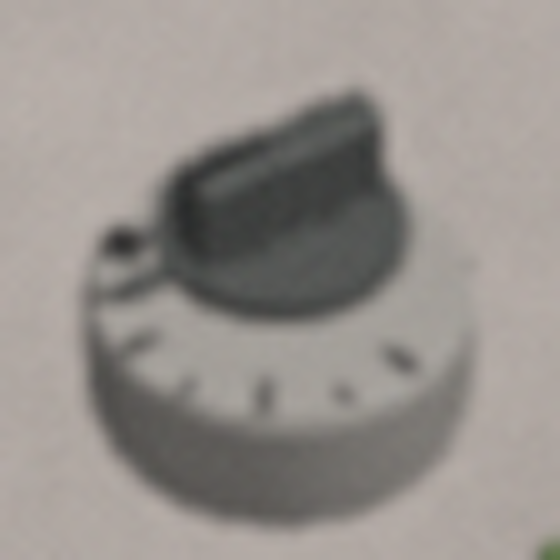

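View pics/top12.png

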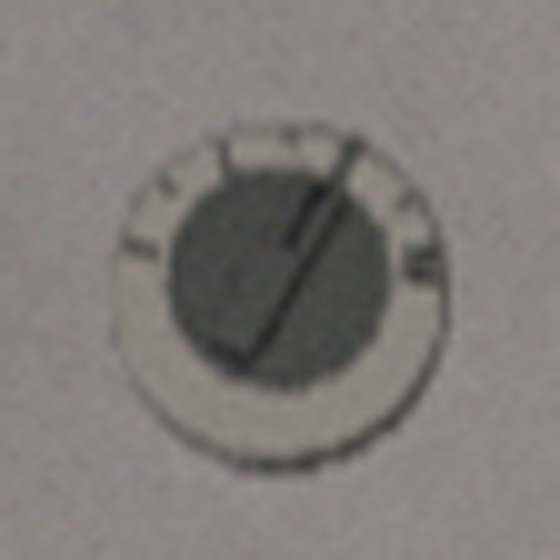

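View pics/scene12f.png

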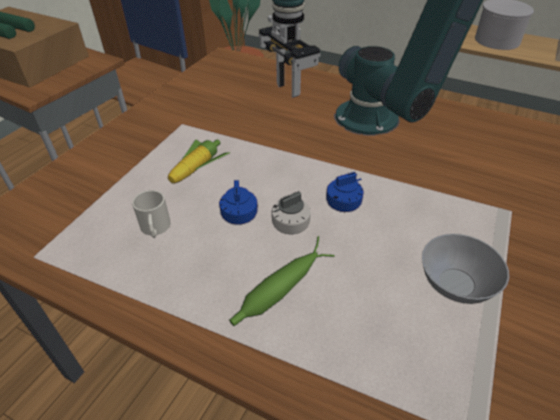

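In the top crop the nose lies on the 20 tick at (352,145), and the marks have moved less than 1 px. One last number before handing in.

```bash
python3 - <<'E'
from bench import robot
from h import *
s=robot.snapshot("top");g=lambda X,Y:(250+(X+.5)/10-.5,183+(Y+.5)/10-.5)
an=lambda d:np.degrees(np.arctan2(d[1],d[0]))
z0=ray(s,*g(138,246),.044);z30=ray(s,*g(422,265),.044);a=ray(s,*g(320,190),.092);b=ray(s,*g(290,243),.092)
e1=ray(s,*g(245,360),.092);e2=ray(s,*g(345,190),.092)
c=z30-z0; x=an(c)+90
print("timer x",x,"line",an(a-b),"edge",an(e2-e1),"dial",np.radians(x+77.35-an(a-b)),np.radians(x+77.35-an(e2-e1)))
o=ray(s,*g(132,242),.044);p=ray(s,*g(420,265),.044);print(z0-o,z30-p,"x before",an(p-o)+90)
robot.close_job();st(robot)
E
```

```text
timer x -4.715098921366192 line -29.941371472929475 edge -30.928614314374848 dial 1.7902936904478641 1.8075243285478304
[-0.00118673 -0.0017104   0.        ] [-8.31314479e-06 -5.71277587e-04  0.00000000e+00] x before -5.464152546880797
the job is handed in; nothing more can be done
the job is handed in; nothing more can be done
```

The bell timer is wound and set to 20 minutes, and I handed the job in at about 16 s of the 72 s allowed. The hand-in gives no verdict.

- **Winding:** I gripped the bar and pressed until the dial seated, about 10 mm down, then held about 10 N while twisting. The dial went to about 2.94 rad, with the pointer seen about 14° past the top mark. I then turned it back 1.14 rad, eased off, let go and backed away.
- **Final dial reading:** the top image gives about 1.79–1.81 rad against the 1.80 target, with the pointer on the 20 tick.
- **Timer position:** the 0 and 30 marks moved about 2 mm or less, and the timer swivelled less than 1°. That small drag came when I eased off while still gripping.
- **Bystanders:** the corn, bowl and mug look untouched in the last image, and nothing is touching the arm.
- **Not as expected:** a side load of up to about 7 N built up while pressing. I cut it to 2–3 N with a small shift before twisting, and it stayed at about 3–5 N after that.
- **Failed check:** my arm readout after the hand-in was refused because the job was already closed.

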